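# Release the tile clamps through the guard windows

### The job

Free the tile from its clamping fixture: reach down through the windows of the yellow guard with your fingers and press first the red lever, then the blue lever, right down to the stop, so that both stay down and both clamp feet stand clear of the tile. Do not touch the yellow guard at any time, and leave the tile and the things standing around the fixture where they are. Finish with the hand clear of everything.

Things in the scene. Friction and masses are not known exactly. Their poses are not given: they have to be found in the camera images.
- guard: fixed yellow sheet-metal guard over the front of an aluminium tile fixture (base 370x310x12 mm). Origin at bench height; +x from the front toward the tile, +y left, z up; yaw within 0.35 rad of 0. Flat roof 5 mm thick, top at z = 90 mm, x -153 to -22 mm, y -131 to +131 mm; front and sides closed. Clamps and base behind it are at most 65 mm high.
- window_left (a point): centre of the left of two square windows in the guard's roof, at its top (z 0.090 m); guard frame x -95, y +60 mm. Opening 88 x 88 mm, sides along the guard's x and y; a 32 mm bar parts the windows. One lever paddle lies under each.
- window_right (a point): centre of the right window, like the left one; guard frame x -95, y -60 mm
- red_paddle (a point): centre of the upper face of the red plastic paddle, 44x44 mm, front end of the red clamp lever, moving with it; within 6 mm of the middle of a guard window as seen from above. Shut: z 0.073 m, 17 mm below the roof's top, face tilted 12 deg up to the front. Right down: z 0.052 m, face 8 deg down to the front. Red and blue may change places.
- blue_paddle (a point): centre of the upper face of the blue plastic paddle, 44x44 mm, front end of the blue clamp lever, moving with it; within 6 mm of the middle of a guard window as seen from above. Shut: z 0.073 m, 17 mm below the roof's top, face tilted 12 deg up to the front. Right down: z 0.052 m, face 8 deg down to the front. Red and blue may change places.
- red_lever (a joint): hinge of the red clamp lever, rad: 0 = shut (paddle up, foot on the tile), 0.35 = hard stop (paddle right down, foot 17 mm up). Level axis along the guard's y, about 60 mm behind (+x of) the paddle centre, 50 mm above the bench. No spring: a stiff pivot; about 6 N down on the paddle moves it, and it stays where it is left.
- blue_lever (a joint): hinge of the blue clamp lever, rad: 0 = shut (paddle up, foot on the tile), 0.35 = hard stop (paddle right down, foot 17 mm up). Level axis along the guard's y, about 60 mm behind (+x of) the paddle centre, 50 mm above the bench. No spring: a stiff pivot; about 6 N down on the paddle moves it, and it stays where it is left.
- tile: stencilled ceramic tile, 200 x 200 x 9 mm, loose, lying on the fixture's base plate behind the guard, under both clamp feet; origin at the centre of its underside, 12 mm over the bench. To be left lying.
- pot: pigment pot with blue screw lid, 64 mm across, 70 mm high, loose, on the bench beside the fixture; origin at the centre of its underside. Bystander.
- tape: roll of masking tape lying flat, 98 mm across, 25 mm high, loose, on the bench beside the fixture; origin at the centre of its underside. Bystander.

How it is judged:
By the outcome, as a careful person would: the job done as asked, in the order asked, and still so for the second after the job is handed in, with the robot touching nothing.
It also fails if it takes over 42 s, if anything falls off the work surface, if the arm or the gripper's body presses on something with over 40 N, if the wrist force passes 120 N, or if a joint passes its speed limit or range.

### The arm

A 6-joint arm with a two-finger parallel gripper is mounted at the origin on a cart in front of the work surface, level with it; the furniture and walls round the work are solid. World frame = base frame: x ahead of the robot, y to its left, z up, the work surface at z = 0. Lengths are in m, angles in degrees, forces in N, time in s.
With the tool pointing down it reaches from about 0.35 to 0.875 m from the base axis. Payload 4.2 kg.
Tool frame: the origin (TCP) lies between the finger pads, 19 mm behind the fingertips; this is the grasp point; z points along the fingers, y is the line along which they close (so a half turn about z gives the same grasp; the last joint's range is limited). The gripper opens to 87 mm and grips with 3 to 60 N. Pads are 19 mm wide; open, the fingers measure 117 mm over their backs; the gripper's body (75 mm by 190 mm) begins 51 mm behind the grasp point.
Start: joints at [-62.246, 22.042, 0.453, 0, -68.411, -14.817], TCP at [0.14, -0.609, 0.241] pointing down, gripper open.
Joint ranges: [-179.83, 179.83], [-69.29, 118.12], [-61.27, 80.66], [-181.25, 117.63], [-171.15, -9.14], [-177.46, 177.46]. Speed limits (degrees/s): [159.86, 159.86, 180, 180, 180, 180].

### API

Orientations are given as a 3x3 rotation matrix whose columns are the frame's x, y, z axes.
In Python, from station import r gives the robot as it stands.
- The arm moves only by the tool drive_tool, never from a script. Its argument "steps" is one flat list of numbers, 7 for each row, row after row: the turn, a rotation vector about the tool's x, y, z in rad, then the shift along the tool's x, y, z in m, then the opening, from 0 (shut) to 1 (fully open). A call has 1 to 10 rows; each row shifts and turns the commanded pose from where the row before left it, along the tool's axes as they then stand; what a row does not reach is not made up. A row lasts 1/12 s, in which the tool goes at most 41.7 mm and 7.16 degrees, less where a joint would pass 70% of its speed; a pose out of reach is approached as far as the arm can. A call is refused whole if a number of a shift passes 0.0417 or a number of a turn 0.125, either way. A call with a gripper value outside its range is refused whole. The fingers move at their own pace and stop on an object; the grip force is fixed at half the most. Time passes only in rows, so rows that do not move let the fingers close. It gives the time, the measured TCP pose, the force, the opening and the grip force at its end, in the units of the state.
- r.sense(): the state, without advancing time (a new reading comes with each control period).
- r.capture(name): name is "side" or "top" or "wrist"; returns the picture (384x512x3 uint8, blue, green, red); there is no depth.
- r.camera_params(name): a dict with "camera_matrix" (3x3 intrinsics, pixels), "extrinsics" (4x4, takes a point from world to camera coordinates). Camera axes: x right, y down, z forward; pixel columns grow to the right and rows downward; lengths in m; the calibration is good to about 2 mm. A picture is of the moment at which its call begins: read the wrist's pose just before it. camera_params takes no time and is no camera call; for the wrist camera it gives the pose at the moment of the call.
- r.finish_job(): hands the job in; it is judged then, once.
The state is a dict: "time_s": time; "joints": joint angles; "joint_velocities": joint speeds; "effort": joint torques, N m; "tcp_pos": TCP position; "ee_rot": TCP orientation; "wrist_force": force on the tool from outside, world axes, zero at the start; "moment": the same for the moment, N m; "gripper_width": opening from 0.0 (shut) to 1.0 (fully open); "gripper_force": force on a finger pad.
Only numpy, scipy, OpenCV 4.12 (cv2) and the standard library are available. Lean on these libraries where they do the work, as an engineer would, in place of code of your own. Each camera call takes 0.05 s, during which the arm holds its last target. There are 200 camera calls.

## Working session

There is one attempt and no reset: what is moved stays moved. The work goes in short steps, Python scripts to look and compute and a tool call to move; the robot and the scene stay as the last step left them, time stands still between calls to the robot, and variables do not carry over. Pictures are saved under pics/ and viewed, at most 10 in all, crops included, and the job is handed in when it is done.

Besides the shell and the picture viewer there is one more tool, called after "Emit:" as name(argument=value, ...) on one line, values as JSON. drive_tool: Moves the arm, as the interface text tells. Its arguments: {"type":"object","properties":{"steps":{"type":"array"}},"required":["steps"]}

```bash
mkdir -p pics; python3 - <<'E'
from station import r
import cv2
s=r.sense();print(s['time_s'],s['tcp_pos'],s['ee_rot'],s['wrist_force'],s['gripper_width'])
for n in('top','side'):
    cv2.imwrite(f'pics/{n}0.png',r.capture(n));p=r.camera_params(n);print(n,p['camera_matrix'],p['extrinsics'])
E
```

```text
0.0 [ 0.13982096 -0.60857083  0.24014886] [[-9.74663848e-01 -2.23674042e-01 -5.53207794e-04]
 [-2.23674718e-01  9.74661512e-01  2.13479736e-03]
 [ 6.16915897e-05  2.20444841e-03 -9.99997568e-01]] [ 0.33380939  0.02681527 -0.11197436] 1.0003936667514874
top [[486.4777581    0.         256.27196522]
 [  0.         486.4777581  188.26332526]
 [  0.           0.           1.        ]] [[-0.02947553 -0.99937977 -0.01926837  0.16060728]
 [-0.98060052  0.03264813 -0.19327887  0.63248629]
 [ 0.19378807  0.01319758 -0.98095464  1.43331465]
 [ 0.          0.          0.          1.        ]]
side [[349.96750541   0.         252.003363  ]
 [  0.         349.96750541 187.43563418]
 [  0.           0.           1.        ]] [[-0.99515071 -0.09784676  0.01005336  0.62653476]
 [-0.06563229  0.58441253 -0.80879812  0.02923435]
 [ 0.07326296 -0.80553585 -0.58800045  1.02929793]
 [ 0.          0.          0.          1.        ]]
```

View pics/top0.png

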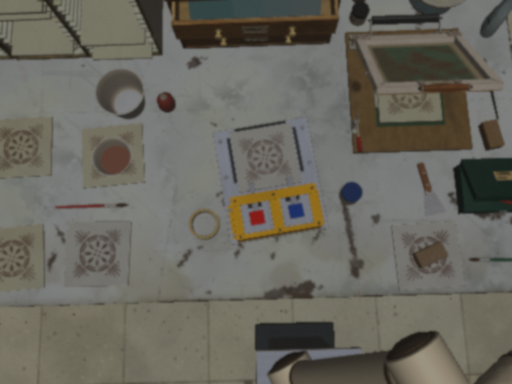

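View pics/side0.png

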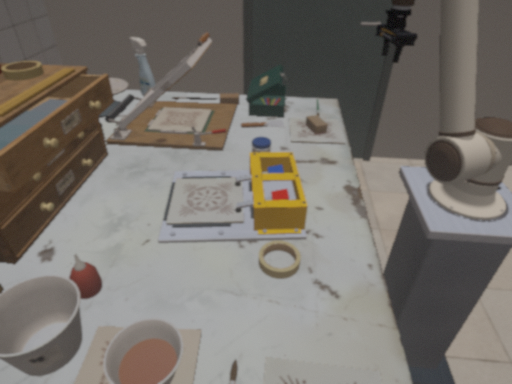

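```bash
cat > h.py <<'E'
import numpy as np,cv2
from station import r
def proj(n,P):
    p=r.camera_params(n);c=np.c_[P,np.ones(len(P))]@np.array(p['extrinsics'])[:3].T
    q=c@np.array(p['camera_matrix']).T;return q[:,:2]/q[:,2:]
def back(n,uv,z):
    p=r.camera_params(n);E=np.array(p['extrinsics']);C=-E[:3,:3].T@E[:3,3]
    d=E[:3,:3].T@np.linalg.inv(p['camera_matrix'])@[*uv,1];return C+d*(z-C[2])/d[2]
E
python3 - <<'E'
from h import *
im=cv2.imread('pics/top0.png')
c=im[170:250,215:340];cv2.imwrite('pics/top_c.png',cv2.resize(c,None,fx=6,fy=6,interpolation=cv2.INTER_CUBIC))
s=cv2.imread('pics/side0.png')[140:245,225:320];cv2.imwrite('pics/side_c.png',cv2.resize(s,None,fx=5.5,fy=5.5,interpolation=cv2.INTER_CUBIC))
h=cv2.cvtColor(im,cv2.COLOR_BGR2HSV)
for n,lo,hi in(('red',(0,150,90),(8,255,255)),('blue',(105,130,60),(125,255,255))):
    m=cv2.inRange(h,lo,hi);m[:, :220]=0;m[:,320:]=0;m[:180]=0;m[245:]=0
    v,u=np.nonzero(m);print(n,len(u),u.mean(),v.mean(),back('top',(u.mean(),v.mean()),.073),cv2.minAreaRect(np.c_[u,v].astype(np.float32)))
E
```

```text
red 154 256.6753246753247 217.13636363636363 [0.54639721 0.141965   0.073     ] ((256.689208984375, 217.13514709472656), (12.001126289367676, 12.823122024536133), 80.53767395019531)
blue 154 295.6753246753247 210.3116883116883 [0.56339387 0.02344628 0.073     ] ((295.75, 210.25), (12.159199714660645, 12.74754810333252), 78.69007110595703)
```

View pics/top_c.png

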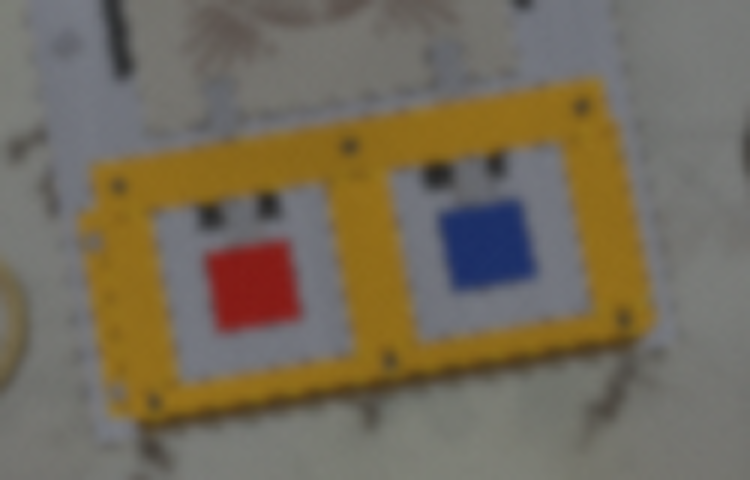

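View pics/side_c.png

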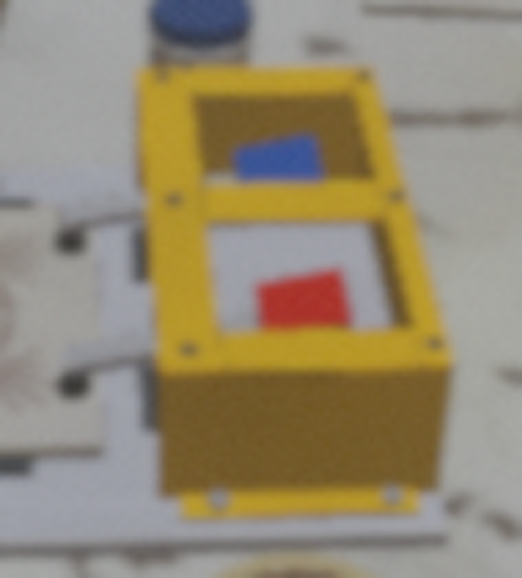

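```bash
cat >> h.py <<'E'
def tool(target):
    s=r.sense();return np.array(s['ee_rot']).T@(np.array(target)-s['tcp_pos'])
E
python3 - <<'E'
from h import *
from scipy.optimize import least_squares
px=np.array([(150,213),(326,183),(355,352),(178,384),(392,171),(565,143),(592,313),(417,341)])/6+[215,170]-.42
a=44;L=[(x-95,y) for x,y in[(a,60+a),(a,60-a),(-a,60-a),(-a,60+a),(a,-60+a),(a,-60-a),(-a,-60-a),(-a,-60+a)]]
L=np.c_[np.array(L)/1e3,np.full(8,.09)]
def W(p,Q):
    c,s=np.cos(p[2]),np.sin(p[2]);return Q@np.array([[c,-s,0],[s,c,0],[0,0,1]]).T+[p[0],p[1],0]
f=least_squares(lambda p:(proj('top',W(p,L))-px).ravel(),[.65,.08,.14]);p=f.x
print(p,np.degrees(p[2]),np.abs(f.fun).max())
print('windows',W(p,np.array([[-.095,.06,.09],[-.095,-.06,.09]])))
# side check
s=proj('side',W(p,L));print(((s-[225,140]+.42)*5.5).round())
R=np.array(r.sense()['ee_rot'])
for n,q in(('red',(.5464,.142)),('blue',(.5634,.0234))):
    t=np.array([q[0]-.004*np.cos(p[2]),q[1]-.004*np.sin(p[2]),.15]);print(n,t,tool(t))
E
```

```text
[0.64804274 0.09460778 0.13324806] 7.634551346828814 0.5948475819880059
windows [[0.54591361 0.14145478 0.09      ]
 [0.5618561  0.02251851 0.09      ]]
[[213. 329.]
 [202. 218.]
 [382. 216.]
 [408. 327.]
 [198. 182.]
 [189.  91.]
 [352.  89.]
 [373. 180.]]
red [0.54243546 0.14146858 0.15      ] [-0.56021529  0.64083266  0.091488  ]
blue [0.55943546 0.02286858 0.15      ] [-0.55025161  0.52143572  0.09125157]
```

Emit:
drive_tool(steps=[0,0,0,-0.0255,0.029,0.003,0,0,0,0,-0.0255,0.029,0.003,0,0,0,0,-0.0255,0.029,0.003,0,0,0,0,-0.0255,0.029,0.003,0,0,0,0,-0.0255,0.029,0.003,0,0,0,0,-0.0255,0.029,0.003,0,0,0,0,-0.0255,0.029,0.003,0,0,0,0,-0.0255,0.029,0.003,0,0,0,0,-0.0255,0.029,0.003,0,0,0,0,-0.0255,0.029,0.003,0])

```text
time_s: 0.93
tcp_pos: [0.3237, -0.2676, 0.211]
ee_rot: [[-0.975, -0.224, -0.0], [-0.224, 0.975, 0.0], [-0.0, 0.0, -1.0]]
wrist_force: [0.8, -0.3, -0.8]
gripper_width: 0.324
gripper_force: 0.0
```

Emit:
drive_tool(steps=[0,0,0,-0.0255,0.029,0.003,0,0,0,0,-0.0255,0.029,0.003,0,0,0,0,-0.0255,0.029,0.003,0,0,0,0,-0.0255,0.029,0.003,0,0,0,0,-0.0255,0.029,0.003,0,0,0,0,-0.0255,0.029,0.003,0,0,0,0,-0.0255,0.029,0.003,0,0,0,0,-0.0255,0.029,0.003,0,0,0,0,-0.0255,0.029,0.003,0,0,0,0,-0.0255,0.029,0.003,0])

```text
time_s: 1.77
tcp_pos: [0.5074, 0.0723, 0.1808]
ee_rot: [[-0.974, -0.224, -0.001], [-0.224, 0.974, -0.0], [0.001, -0.0, -1.0]]
wrist_force: [0.2, -0.4, -0.1]
gripper_width: 0.003
gripper_force: 0.0
```

Emit:
drive_tool(steps=[0,0,0,-0.0255,0.03,0.003,0,0,0,0,-0.0255,0.03,0.003,0,0,0,0.092,0,0,0,0,0,0,0,0,0,0,0])

```text
time_s: 2.1
tcp_pos: [0.5435, 0.142, 0.1739]
ee_rot: [[-0.991, -0.134, -0.002], [-0.134, 0.991, -0.001], [0.002, -0.001, -1.0]]
wrist_force: [-0.1, -0.9, -0.3]
gripper_width: 0.004
gripper_force: 0.0
```

```bash
python3 - <<'E'
from h import *
s=r.sense();print(s['time_s'],s['tcp_pos'],s['ee_rot'],s['wrist_force'],s['gripper_width'])
print(tool([.5424,.1415,.15]))
im=r.capture('wrist');cv2.imwrite('pics/w1.png',im)
print(proj('wrist',np.array([[.5464,.142,.073],[.5459,.1415,.09],[*s['tcp_pos'][:2],s['tcp_pos'][2]-.019]])))
E
```

```text
2.1 [0.54354819 0.14197984 0.17387973] [[-9.90972522e-01 -1.34049730e-01 -2.03221876e-03]
 [-1.34048229e-01  9.90974437e-01 -8.58284963e-04]
 [ 2.12892971e-03 -5.78121488e-04 -9.99997567e-01]] [-0.11704675 -0.90344269 -0.25866378] 0.003777196200659001
[ 0.00115131 -0.00030778  0.02388242]
[[258.97623285 201.99525827]
 [258.4735441  207.75399561]
 [259.42415593 239.18877284]]
```

View pics/w1.png

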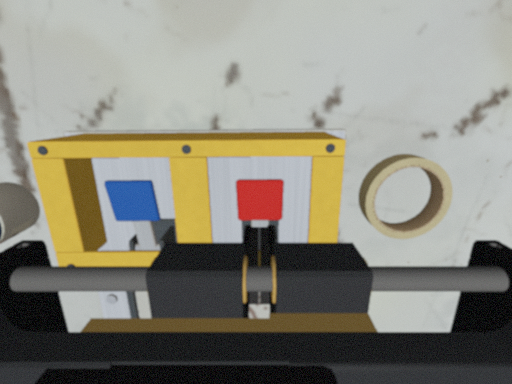

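Emit:
drive_tool(steps=[0,0,0,0.001,0,0.02,0,0,0,0,0,0,0.025,0,0,0,0,0,0,0.02,0,0,0,0,0,0,0.007,0,0,0,0,0,0,0.004,0,0,0,0,0,0,0.004,0,0,0,0,0,0,0.004,0,0,0,0,0,0,0,0])

```text
time_s: 2.82
tcp_pos: [0.5428, 0.14, 0.0921]
ee_rot: [[-0.991, -0.134, 0.001], [-0.134, 0.991, 0.0], [-0.001, 0.0, -1.0]]
wrist_force: [-0.4, 0.4, 1.2]
gripper_width: 0.006
gripper_force: 0.3
```

Emit:
drive_tool(steps=[0,0,0,0,0,0.003,0,0,0,0,0,0,0.003,0,0,0,0,0,0,0.003,0,0,0,0,0,0,0.003,0,0,0,0,0,0,0.003,0,0,0,0,0,0,0,0])

```text
time_s: 3.32
tcp_pos: [0.5416, 0.1399, 0.0767]
ee_rot: [[-0.991, -0.134, -0.001], [-0.134, 0.991, -0.0], [0.001, -0.0, -1.0]]
wrist_force: [-2.5, 0.6, 1.5]
gripper_width: 0.004
gripper_force: 1.2
```

Emit:
drive_tool(steps=[0,0,0,0,0,0.002,0,0,0,0,0,0,0.002,0,0,0,0,0,0,0.001,0,0,0,0,0,0,0,0])

```text
time_s: 3.65
tcp_pos: [0.5415, 0.1399, 0.0718]
ee_rot: [[-0.991, -0.133, -0.001], [-0.133, 0.991, -0.0], [0.002, -0.0, -1.0]]
wrist_force: [-4.1, 0.3, 4.8]
gripper_width: 0.006
gripper_force: 2.7
```

Emit:
drive_tool(steps=[0,0,0,0,0,0.001,0,0,0,0,0,0,0.001,0,0,0,0,0,0,0,0])

```text
time_s: 3.9
tcp_pos: [0.5416, 0.1399, 0.0712]
ee_rot: [[-0.991, -0.134, -0.001], [-0.134, 0.991, -0.001], [0.001, -0.001, -1.0]]
wrist_force: [-7.7, -0.3, 12.6]
gripper_width: 0.005
gripper_force: 6.7
```

Force is rising at the expected stop height; I'll press a little more to make sure.

Emit:
drive_tool(steps=[0,0,0,0,0,0.001,0,0,0,0,0,0,0.001,0,0,0,0,0,0,0,0])

```text
time_s: 4.15
tcp_pos: [0.5416, 0.1399, 0.0709]
ee_rot: [[-0.991, -0.135, -0.001], [-0.135, 0.991, -0.001], [0.001, -0.001, -1.0]]
wrist_force: [-11.4, -1.2, 21.6]
gripper_width: 0.006
gripper_force: 11.7
```

Emit:
drive_tool(steps=[0,0,0,0,0,-0.01,0,0,0,0,0,0,-0.025,0,0,0,0,0,0,-0.025,0,0,0,0,0,0,-0.03,0,0,0,0,-0.001,-0.03,0,0,0,0,0,0,-0.03,0,0,0,0,0,-0.001,-0.03,0,0,0,0,0,0,-0.028,0,0,0,0,0,0,0,0,0,0,0,0,0,0,0,0])

```text
time_s: 4.98
tcp_pos: [0.5606, 0.0224, 0.1575]
ee_rot: [[-0.991, -0.131, 0.001], [-0.131, 0.991, 0.001], [-0.001, 0.0, -1.0]]
wrist_force: [0.0, 0.3, 0.2]
gripper_width: 0.008
gripper_force: 0.0
```

```bash
python3 - <<'E'
from h import *
s=r.sense();print(s['time_s'],s['tcp_pos'],s['wrist_force'],tool([.5594,.0229,.15]))
im=r.capture('wrist');c=r.capture('side')[140:245,205:320]
cv2.imwrite('pics/w2.png',np.vstack([cv2.resize(im[120:260],None,fx=1.2,fy=1.2),cv2.resize(c,(460,420),interpolation=cv2.INTER_CUBIC) if 0 else cv2.copyMakeBorder(cv2.resize(c,(460,420),interpolation=cv2.INTER_CUBIC),0,0,0,614-460,0)]))
E
```

```text
4.9833 [0.56060296 0.02235189 0.15747916] [0.0459587  0.32494238 0.2266456 ] [0.00113106 0.00069818 0.00747788]
```

View pics/w2.png

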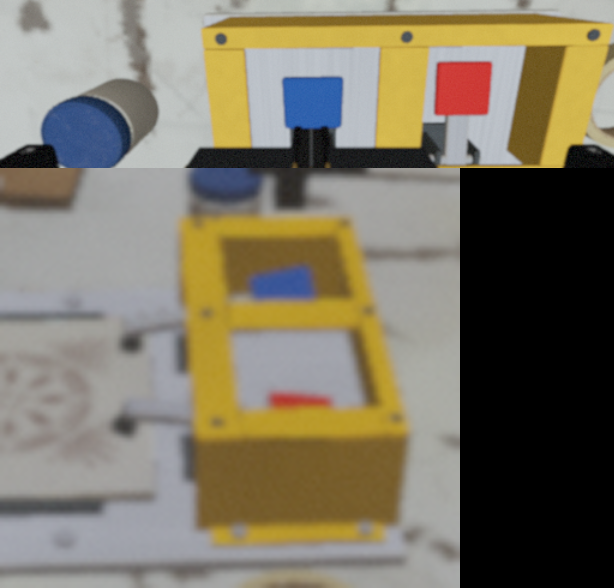

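Red paddle is visibly down (side crop (300,400)) and its foot is raised. The blue one, at wrist crop (313,100), is centred over the fingers. Now pressing blue.

Emit:
drive_tool(steps=[0,0,0,0.001,0,0.02,0,0,0,0,0,0,0.025,0,0,0,0,0,0,0.013,0,0,0,0,0,0,0.005,0,0,0,0,0,0,0.004,0,0,0,0,0,0,0.003,0,0,0,0,0,0,0.003,0,0,0,0,0,0,0.003,0,0,0,0,0,0,0.003,0,0,0,0,0,0,0,0])

```text
time_s: 5.92
tcp_pos: [0.5592, 0.0239, 0.0791]
ee_rot: [[-0.991, -0.134, 0.0], [-0.134, 0.991, -0.0], [-0.0, -0.0, -1.0]]
wrist_force: [-0.3, -0.6, 0.6]
gripper_width: 0.003
gripper_force: 0.0
```

Emit:
drive_tool(steps=[0,0,0,0,0,0.003,0,0,0,0,0,0,0.002,0,0,0,0,0,0,0.002,0,0,0,0,0,0,0.001,0,0,0,0,0,0,0,0])

```text
time_s: 6.33
tcp_pos: [0.559, 0.0238, 0.0715]
ee_rot: [[-0.991, -0.134, -0.0], [-0.134, 0.991, -0.0], [0.0, 0.0, -1.0]]
wrist_force: [-5.0, 0.4, 6.2]
gripper_width: 0.003
gripper_force: 3.3
```

Emit:
drive_tool(steps=[0,0,0,0,0,0.002,0,0,0,0,0,0,0.001,0,0,0,0,0,0,0.001,0,0,0,0,0,0,0,0])

```text
time_s: 6.67
tcp_pos: [0.559, 0.0238, 0.0709]
ee_rot: [[-0.991, -0.136, 0.001], [-0.136, 0.991, -0.001], [-0.001, -0.001, -1.0]]
wrist_force: [-12.4, 1.6, 25.6]
gripper_width: 0.005
gripper_force: 13.6
```

At the stop; lift off, go well clear and toward the robot's side, then check.

Emit:
drive_tool(steps=[0,0,0,0,0,-0.01,0,0,0,0,0,0,-0.025,0,0,0,0,0,0,-0.03,0,0,0,0,0,0,-0.035,0,0,0,0,0,0,-0.035,0,0,0,0,0.01,-0.03,-0.02,0,0,0,0,0.01,-0.035,-0.01,0,0,0,0,0.01,-0.035,-0.01,0,0,0,0,0.01,-0.035,-0.01,0,0,0,0,0.01,-0.035,-0.01,0])

```text
time_s: 7.5
tcp_pos: [0.5326, -0.1529, 0.2628]
ee_rot: [[-0.991, -0.135, 0.003], [-0.135, 0.991, -0.0], [-0.003, -0.001, -1.0]]
wrist_force: [0.2, -0.5, 0.5]
gripper_width: 0.004
gripper_force: 0.0
```

Emit:
drive_tool(steps=[0,0,0,0.01,-0.035,0,0,0,0,0,0.01,-0.035,0,0,0,0,0,0,0,0,0,0,0,0,0,0,0,0,0,0,0,0,0,0,0])

```text
time_s: 7.92
tcp_pos: [0.5222, -0.2238, 0.2615]
ee_rot: [[-0.991, -0.133, 0.001], [-0.133, 0.991, 0.0], [-0.001, -0.0, -1.0]]
wrist_force: [-0.7, 0.9, 0.1]
gripper_width: 0.005
gripper_force: 0.0
```

```bash
python3 - <<'E'
from h import *
s=r.sense();print(s['time_s'],s['tcp_pos'],s['wrist_force'])
a=r.capture('side')[130:290,150:330];b=r.capture('top')[110:250,180:370]
c=cv2.imread('pics/top0.png')[110:250,180:370]
f=lambda i,w,h:cv2.resize(i,(w,h),interpolation=cv2.INTER_CUBIC)
cv2.imwrite('pics/end.png',np.hstack([f(a,450,400),np.vstack([f(b,271,200),f(c,271,200)])]))
E
```

```text
7.9167 [ 0.52218045 -0.22378428  0.26145154] [-0.73355318  0.93484773  0.07865088]
```

View pics/end.png

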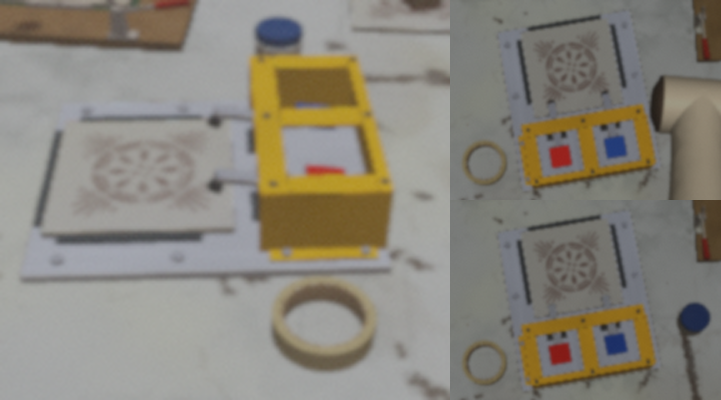

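Both paddles are down (side crop (325,170) and (310,105)), both feet are raised, and the tile, tape and pot haven't moved.

```bash
python3 -c "
from station import r
print(r.finish_job())"
```

```text
the job is handed in; nothing more can be done
None
```

I pressed the red lever and then the blue lever down to the stop, and the final pictures show both still down with both clamp feet raised off the tile. The tile, pot and tape look unmoved, the hand finished clear of everything, and the job was handed in at about 8 s.

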